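Square up a loose chassis cross-member and hold it

TASK

The cross-member of the robot chassis hangs on one bolt and leans into the corner it makes with the clamped rail. Take the braced steel square, lay it flat on the bench in that inside corner and press it home so that it pushes the cross-member out to a right angle and its two outer edges lie flush against the rail and the cross-member. Finish while still gripping the square and pressing it steadily against both, with nothing but the square touching the cross-member; leave the servo, screwdriver and jar alone.

Things in the scene. Friction and masses are not known exactly. Their poses are not given: they have to be found in the camera images.
- rail: Aluminium bar 40 wide, 30 high, 310 mm long, clamped to the bench, immovable. Origin: on the bench at the inside corner where its inner face meets the squared cross-member's. x points into the rail (fills x 0 to 40 mm; inner face x = 0); it spans y -220 to +90 mm. The square goes where x < 0, y < 0. Clamps and bolts: x 10 to 95 mm, at most 44 mm high; joint tie plate and bolt 40 mm high.
- crossbar_pivot (a point): Cross-member: aluminium bar 40 mm wide, 30 mm high, turning flat on the bench about one upright bolt. This point: on the bench on the bolt axis, at x = -12, y = +20 mm in the rail's frame. The bar fills x +8 to -208 mm, y -20 to +20 mm of this frame, which turns with it; its face y = -20 mm looks into the corner. When square its axes are parallel to the rail's.
- crossbar (a joint): Angle of the cross-member, rad: 0 = square to the rail; negative = free end leaning into the corner (starts at -0.16 to -0.07); positive = beyond square. It stays where it is left; bolt friction is 0.35 N m: about 2.5 N at 140 mm from the bolt turns it.
- square: Loose braced square of plain steel, 0.4 to 0.65 kg, 22 mm thick, lying flat: two legs 160 mm long, 22 mm wide, at a right angle, joined by a diagonal brace. Origin: underside, middle of the brace. Outer edges: planes x = +65 mm (leg over y -95 to +57) and y = +65 mm (leg over x -95 to +57). When home its axes are parallel to the rail's and its origin is at (-65, -65) mm in the rail's frame.
- square_brace (a point): Middle of the square's brace, the place to grip, 11 mm above its underside, straight above its origin; axes as the square's. The brace, 12 mm wide and 22 mm high, runs along local (1, -1); the fingers pinch it along local (1, 1). 55 mm are free between it and the inner corner.
- square_heel (a point): The point where the square's two outer edges would meet, at half its thickness (11 mm above its underside); axes as the square's. The heel itself has an 8 mm relief notch. The bare metal faces grip each other (friction coefficient about 0.6): once pressed hard on one face the square does not slide along it easily to the other.
- servo: Bystander: loose black servo motor, 54 x 24 x 47 mm, origin under its centre.
- screwdriver: Bystander: loose screwdriver about 200 mm long lying on the bench, origin under its middle.
- jar: Bystander: loose jar, 60 mm across, 80 mm high, origin under its centre.
Mind the look-alikes: they are no part of the job. Of the things that look like the square, take the one that is farthest to the robot's left at the start.

How it is judged (in metres and radians):
At the end, for the whole second after the job is handed in: Held 1 s: cross-member within 0.02 rad of square; square within 0.025 rad of the rail, heel within 4 mm of the corner, flat (0.05 rad), at most 7 mm off the bench, pressing over 1.5 N on rail and on cross-member; fingers hold it (over 1.5 N); robot not touching the cross-member (value of joint crossbar between -0.02 and 0.02 rad and angle between the x axis of square and the x axis of rail, either way round below 0.025 rad and x of square_heel in the frame of rail above -0.004 m and y of square_heel in the frame of rail above -0.004 m and z of square_heel in the frame of rail below 0.018 m and angle between square's own z axis and vertical below 0.05 rad and contact force between square and rail_c0 above 1.5 N and contact force between square and crossbar_c0 above 1.5 N and contact force between the fingers and square above 1.5 N and contact force between each of the arm, the fingers and crossbar_c0 below 0.5 N); the arm keeps its last pose, push and grip.
It fails at once if the servo is shifted by more than 30 mm (distance of servo from where it was at the start of the episode above 0.03 m).
It fails at once if the screwdriver is shifted by more than 30 mm (distance of screwdriver from where it was at the start of the episode above 0.03 m).
It fails at once if the jar is shifted by more than 30 mm (distance of jar from where it was at the start of the episode above 0.03 m).
It also fails if it takes over 58 s, if anything falls off the work surface, if the arm or the gripper's body presses on something with over 40 N, if the wrist force passes 120 N, or if a joint passes its speed limit or range.

ROBOT

A 6-joint arm with a two-finger parallel gripper is mounted at the origin on the work surface. World frame = base frame: x ahead of the robot, y to its left, z up, the work surface at z = 0. Lengths are in m, angles in degrees, forces in N, time in s.
With the tool pointing down it reaches from about 0.4 to 0.825 m from the base axis. Payload 7 kg.
Tool frame: the origin (TCP) lies between the finger pads; the fingertips stand 19 mm ahead of it and the grasp point (between the pads) is the TCP (r.finger_overhang is the distance from the TCP to the fingertips, in m); z points along the fingers, y is the direction in which the jaws open and shut (so a half turn about z gives the same grasp; the last joint's range is limited). The gripper opens to 88 mm and grips with 3 to 60 N. Pads are 19 mm wide; open, the fingers measure 130 mm over their backs; the gripper's body (78 mm by 193 mm) begins 47 mm behind the grasp point.
Start: joints at [-54.196, 20.546, 0.682, 0, -70.136, -16.507], TCP at [0.223, -0.637, 0.246] pointing down, gripper open.
Joint ranges: [-176.03, 176.03], [-82.01, 121.73], [-58.28, 71.71], [-173.87, 95.51], [-174.79, -0.11], [-173.66, 173.66]. Speed limits (degrees/s): [136.94, 136.94, 172.46, 180, 180, 180].

INTERFACE

Orientations are given as [roll, pitch, yaw] about the fixed x, y, z axes, in that order (R = Rz(yaw) Ry(pitch) Rx(roll)).
In Python, from plant import r, optics gives the robot as it stands. The module is installed in compiled form; this text tells all that it offers.
- The arm moves only by the tool step_arm, never from a script. Its argument "increments" is a list of rows, each an object of numbers: "tx", "ty", "tz": the shift along the world's x, y, z in mm; "ax", "ay", "az": the turn, a rotation vector about the world's x, y, z in degrees; "claw": the gripper command: -1 is shut, 1 is fully open, values between are in proportion. In form: [{"tx": .., "ty": .., "tz": .., "ax": .., "ay": .., "az": .., "claw": ..}, ...]. A call has 1 to 12 rows; each row shifts and turns the commanded pose from where the row before left it; what a row does not reach is not made up. A row lasts 1/10 s, in which the tool goes at most 50 mm and 8.59 degrees, less where a joint would pass 70% of its speed; a pose out of reach is approached as far as the arm can. A call with a gripper value outside its range is refused whole. The fingers move at their own pace and stop on an object; "newtons" is the grip in N (left out, the last holds). Time passes only in rows, so rows that do not move let the fingers close. It gives the time, the measured TCP pose, the force and the opening at its end, in the units of the state.
- r.get_state(): the state, without advancing time (a new reading comes with each control period).
- optics.capture(name): name is "scene" or "top" or "wrist"; returns a dict with "image" (480x640x3 uint8, blue, green, red), "depth" (480x640 float32, m along the optical axis (not along the pixel's ray), 0 where there is no reading), "fx", "fy", "cx", "cy" (pixels), "distortion" ([k1, k2, p1, p2, k3] as OpenCV has them; the pictures are not rectified), "R" (3x3) and "t" (3): a world point X has camera coordinates R X + t. Camera axes: x right, y down, z forward; pixel columns grow to the right and rows downward; lengths in m; the calibration is good to about 2 mm. A picture is of the moment at which its call begins.
- r.close_job(): hands the job in, once; it reports no verdict.
The state is a dict: "time_s": time; "joints": joint angles; "qd": joint speeds; "joint_torque": joint torques, N m; "tcp_pos": TCP position; "eef_rot": TCP orientation; "contact_force": force on the tool from outside, world axes, zero at the start; "moment": the same for the moment, N m; "gripper_width": finger opening in m.
Only numpy, scipy, OpenCV 4.12 (cv2) and the standard library are available. Lean on these libraries where they do the work, as an engineer would, in place of code of your own. Each camera call takes 0.05 s, during which the arm holds its last target. There are 200 camera calls.

## Working session

There is one attempt and no reset: what is moved stays moved. The work goes in short steps, Python scripts to look and compute and a tool call to move; the robot and the scene stay as the last step left them, time stands still between calls to the robot, and variables do not carry over. Pictures are saved under pics/ and viewed, about 8 in all and at most 12, crops included, and the job is handed in when it is done.

Besides the shell and the picture viewer there is one more tool, called as name(argument=value, ...), one argument or row to a line, values as JSON. step_arm: Moves the arm, as the interface text tells. Its arguments: {"type":"object","properties":{"increments":{"type":"array","items":{"type":"object","properties":{"tx":{"type":"number"},"ty":{"type":"number"},"tz":{"type":"number"},"ax":{"type":"number"},"ay":{"type":"number"},"az":{"type":"number"},"claw":{"type":"number"}}}},"newtons":{"type":"number"}},"required":["increments"]}

```bash
mkdir -p pics; cat > h.py <<'E'
import numpy as np, cv2, pickle
from plant import r, optics
def cap(n,save=None):
    c=optics.capture(n); pickle.dump(c,open(f'{save or n}.pkl','wb'))
    if save: cv2.imwrite(f'pics/{save}.png',c['image'])
    return c
def px2w(c,uv,z):
    K=np.array([[c['fx'],0,c['cx']],[0,c['fy'],c['cy']],[0,0,1.]])
    uv=np.array(uv,float).reshape(-1,1,2)
    n=cv2.undistortPoints(uv,K,np.array(c['distortion'],float)).reshape(-1,2)
    d=np.c_[n,np.ones(len(n))]@c['R']; o=-np.array(c['R']).T@c['t']
    return o+d*((z-o[2])/d[:,2])[:,None]
def w2px(c,X):
    K=np.array([[c['fx'],0,c['cx']],[0,c['fy'],c['cy']],[0,0,1.]])
    return cv2.projectPoints(np.array(X,float).reshape(-1,1,3),cv2.Rodrigues(np.array(c['R'],float))[0],np.array(c['t'],float),K,np.array(c['distortion'],float))[0].reshape(-1,2)
E
python3 - <<'E'
from h import *
c=cap('top','top0'); d=cap('scene','scene0')
print(c['R'],c['t'],c['fx']); print(-c['R'].T@c['t'])
print(r.get_state())
E
```

```text
[[ 0.00454322 -0.99979459 -0.01975199]
 [-0.99437083 -0.00242585 -0.10592811]
 [ 0.10585844  0.02012206 -0.9941776 ]] [-0.01170723  0.46331931  1.43465869] 579.6785052365245
[ 0.30889367 -0.03944917  1.47515283]
{'time_s': 0.1, 'joints': array([-5.41942721e+01,  2.05857333e+01,  6.37743630e-01, -1.92466702e-02,
       -7.01355556e+01, -1.65076436e+01]), 'qd': array([-0.00696111, -0.01637443,  0.07166564,  0.07178188, -0.05870103,
        0.00672855]), 'joint_torque': array([-1.60758365e-03, -5.84164596e+01,  2.93748593e+01,  7.01554388e+00,
        1.01484740e-02, -6.37810581e-05]), 'tcp_pos': array([ 0.22292521, -0.63667592,  0.24471992]), 'eef_rot': array([ 1.79914757e+02, -6.39290730e-03, -1.60708464e+02]), 'contact_force': array([0.48043152, 0.5517894 , 0.39122273]), 'moment': array([0.0163098 , 0.00559875, 0.02515885]), 'gripper_width': 0.08760458801401516}
```

View pics/top0.png

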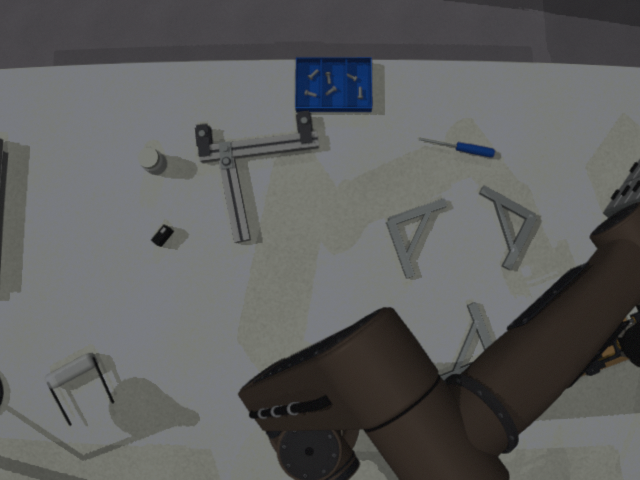

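View pics/scene0.png

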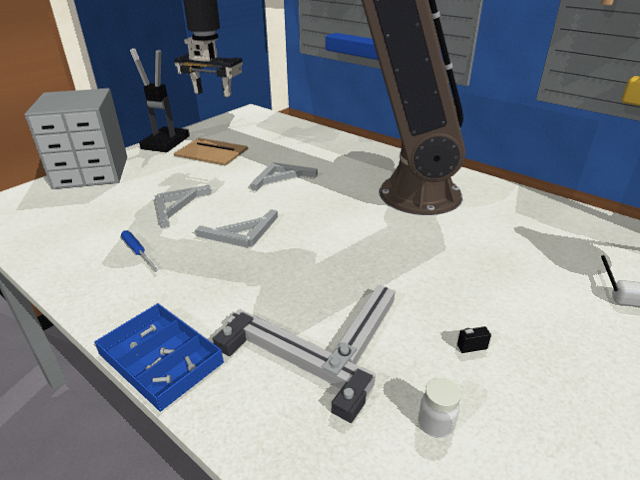

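```bash
python3 - <<'E'
import cv2
i=cv2.imread('pics/top0.png')
i=cv2.convertScaleAbs(i,alpha=1.6)
a=cv2.resize(i[105:255,190:330],None,fx=4,fy=4,interpolation=2)
b=cv2.resize(i[190:290,375:465],None,fx=6,fy=6,interpolation=2)
cv2.imwrite('pics/a.png',a);cv2.imwrite('pics/b.png',b)
E
```

```text
(no output)
```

View pics/a.png

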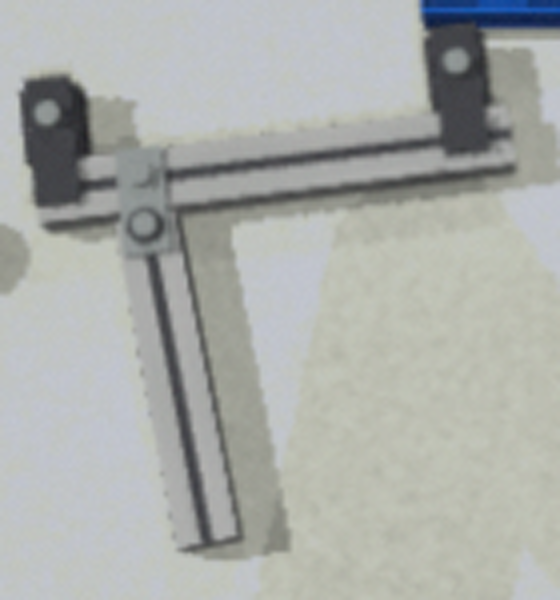

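View pics/b.png

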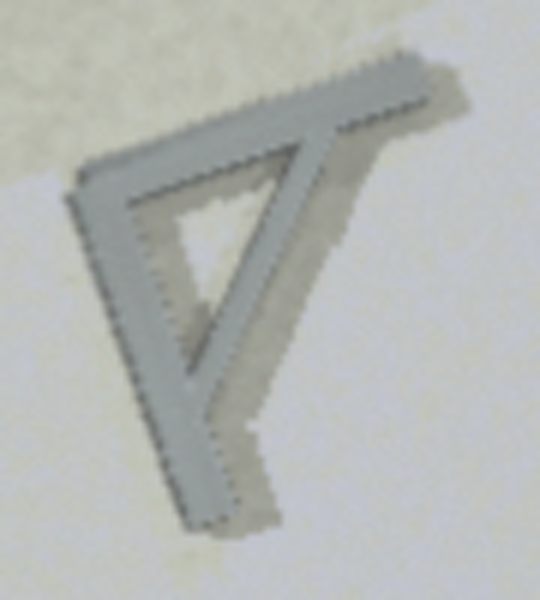

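```bash
python3 - <<'E'
from h import *
c=pickle.load(open('top0.pkl','rb'))
A=lambda p:(np.array(p)+.5)/4-.5+[190,105]
B=lambda p:(np.array(p)+.5)/6-.5+[375,190]
ra=px2w(c,A([[60,220],[200,206],[350,188],[513,166.]]),.03)
print('rail',ra[:,:2]);
v=ra[0]-ra[3]; yaw=np.degrees(np.arctan2(v[1],v[0]))-90; print('rail yaw',yaw)
bolt=px2w(c,A([[145,222]]),.048)[0]; print('bolt',bolt)
y=np.radians(yaw);ex=np.array([np.cos(y),np.sin(y)]);ey=np.array([-ex[1],ex[0]])
m=ra[:,:2].mean(0)
print('end-based origin along ey', ra[3,:2]@ey+.22,'bolt-based',bolt[:2]@ey-.02,'x: rail',m@ex,'bolt',bolt[:2]@ex+.012)
oy=np.mean([ra[3,:2]@ey+.22,bolt[:2]@ey-.02]);O=ex*(m@ex)+ey*oy;print('origin',O)
cb=px2w(c,A([[184,245],[241,537]]),.03); w=cb[0]-cb[1]; print('bar',cb,'ang',np.degrees(np.arctan2(w[1],w[0]))-yaw)
s=px2w(c,B([[88,160],[408,51],[78,197],[190,520],[427,97],[225,515]]),.022)[:,:2];print(s)
a=s[0]-s[1];b=s[2]-s[3]
print('yaws',np.degrees(np.arctan2(a[1],a[0]))-90,np.degrees(np.arctan2(b[1],b[0])))
br=px2w(c,B([[318,160],[205,392],[298,155],[190,372]]),.022)[:,:2];print('brace',br)
# fit square
ys=np.radians(.5*(np.degrees(np.arctan2(a[1],a[0]))-90+np.degrees(np.arctan2(b[1],b[0]))))
sx=np.array([np.cos(ys),np.sin(ys)]);sy=np.array([-sx[1],sx[0]])
hx=(s[0]@sx+s[1]@sx)/2; hy=(s[2]@sy+s[3]@sy)/2
C=sx*(hx-.065)+sy*(hy-.065)
print('sq yaw',np.degrees(ys),'centre',C, 'legends',(s[1]@sy-hy),(s[3]@sx-hx))
print('check brace mids in local (x+y)/2', [((p-C)@sx,(p-C)@sy) for p in br])
for n,z in (('rail',.03),):
  d=c['depth']
R=d
for p in A([[250,190],[170,350],[300,300]]).round().astype(int): print(d[p[1],p[0]])
E
```

```text
rail [[ 0.66405826  0.28041763]
 [ 0.67265738  0.18966524]
 [ 0.68405105  0.09323775]
 [ 0.69831636 -0.01109218]]
rail yaw 6.702630816326504
bolt [0.65793782 0.22173212 0.048     ]
end-based origin along ey 0.12747870694051727 bolt-based 0.12342455093661771 x: rail 0.6912382476105476 bolt 0.691320767577368
origin [0.67187158 0.205273  ]
bar [[0.64708498 0.19938566 0.03      ]
 [0.45920314 0.15908764 0.03      ]] ang 5.403097788659261
[[ 0.51848895 -0.19243246]
 [ 0.56572631 -0.32932434]
 [ 0.50273134 -0.18805695]
 [ 0.36683528 -0.23391586]
 [ 0.54598544 -0.33701839]
 [ 0.36893505 -0.24861858]]
yaws 19.038045235188676 18.64726343279731
brace [[ 0.51881777 -0.28994831]
 [ 0.42046373 -0.24074513]
 [ 0.5209204  -0.28147813]
 [ 0.42886251 -0.23452202]]
sq yaw 18.842654333992993 centre [ 0.47513904 -0.26589532] legends -0.15428680421810215 -0.15717124289882944
check brace mids in local (x+y)/2 [(np.float64(0.033569550801763416), np.float64(-0.036870901103226585)), (np.float64(-0.0436224419802169), np.float64(0.04146087015918779)), (np.float64(0.03829511687653219), np.float64(-0.029533733990327875)), (np.float64(-0.03366387590344423), np.float64(0.044637924251964056))]
1.4776434
1.4652166
1.4957145
```

The target square is the one with its heel near (388,222) px in the top view. Its centre is at (0.475, -0.266) and its yaw is 18.8°. The rail yaw is 6.7°, its corner is at (0.672, 0.205), and the bar leans in by 0.094 rad. All of these agree with the given sizes. Next I move above the brace.

step_arm(
  increments=[
    {"tx":21,"ty":31,"az":-3.8,"tz":-5,"claw":-0.18},
    {"tx":21,"ty":31,"az":-3.8,"tz":-5,"claw":-0.18},
    {"tx":21,"ty":31,"az":-3.8,"tz":-5,"claw":-0.18},
    {"tx":21,"ty":31,"az":-3.8,"tz":-5,"claw":-0.18},
    {"tx":21,"ty":31,"az":-3.8,"tz":-5,"claw":-0.18},
    {"tx":21,"ty":31,"az":-3.8,"tz":-5,"claw":-0.18},
    {"tx":21,"ty":31,"az":-3.8,"tz":-5,"claw":-0.18},
    {"tx":21,"ty":31,"az":-3.8,"tz":-5,"claw":-0.18},
    {"tx":21,"ty":31,"az":-3.8,"tz":-5,"claw":-0.18},
    {"tx":21,"ty":31,"az":-3.8,"tz":-5,"claw":-0.18},
    {"tx":21,"ty":31,"az":-3.8,"tz":-5,"claw":-0.18},
    {"tx":21,"ty":30,"az":-3.7,"tz":-5,"claw":-0.18},
  ],
  newtons=40,
)

```text
$.increments[0]: bad value
```

step_arm(
  increments=[
    {},
    {},
    {},
  ],
)

```text
$.increments[0]: bad value
```

```bash
python3 - <<'E'
from h import *
c=cap('wrist','w1'); print(r.get_state())
y=np.radians(18.84);C=np.array([.4751,-.2659])
sx=np.array([np.cos(y),np.sin(y)]);sy=np.array([-sx[1],sx[0]])
im=c['image'].copy()
P=[(65,57),(65,-95),(57,65),(-95,65),(43,-95),(43,-43),(-43,43),(-95,43),(43,43)]
for p in P+[(0,0)]:
    q=C+sx*p[0]/1e3+sy*p[1]/1e3
    u=w2px(c,[*q,.022])[0]; print(p,u.round(0)); cv2.drawMarker(im,tuple(int(k) for k in u.round()),(0,0,255),0,10,1)
cv2.imwrite('pics/w1m.png',im)
E
```

```text
{'time_s': 0.15, 'joints': array([-5.41966161e+01,  2.05825226e+01,  6.46922391e-01, -1.45701116e-02,
       -7.01351995e+01, -1.65079448e+01]), 'qd': array([ 0.02043287, -0.1546233 ,  0.15137676,  0.0591373 ,  0.05766358,
       -0.04416934]), 'joint_torque': array([-9.07648682e-04, -5.83273888e+01,  2.93294638e+01,  7.00124994e+00,
        8.81026033e-03, -1.04099649e-04]), 'tcp_pos': array([ 0.22292819, -0.63677242,  0.24484061]), 'eef_rot': array([ 1.79928226e+02, -6.98534443e-03, -1.60709516e+02]), 'contact_force': array([-0.04337611, -0.31844875,  0.28577068]), 'moment': array([0.00491346, 0.05165325, 0.04780435]), 'gripper_width': 0.0876641116368195}
(65, 57) [545. 497.]
(65, -95) [440. 499.]
(57, 65) [552. 493.]
(-95, 65) [577. 407.]
(43, -95) [442. 487.]
(43, -43) [479. 487.]
(-43, 43) [552. 439.]
(-95, 43) [561. 408.]
(43, 43) [539. 486.]
(0, 0) [515. 464.]
```

View pics/w1m.png

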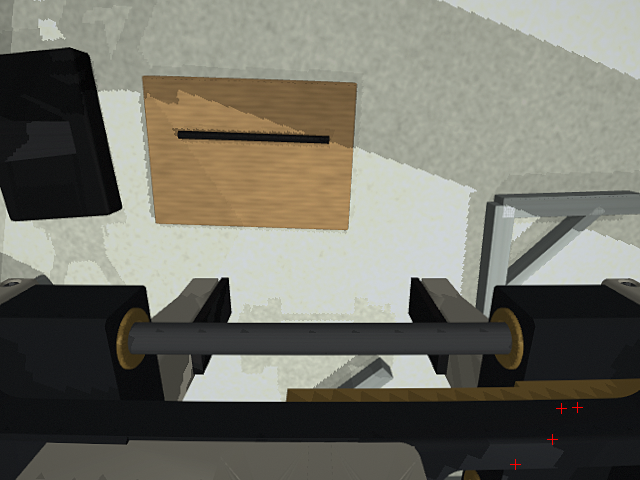

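The move was refused, so this picture only shows the start pose. The rows probably need all seven fields, so I resend them complete.

step_arm(
  increments=[
    {"tx":21,"ty":31,"tz":-5,"ax":0,"ay":0,"az":-3.8,"claw":-0.18},
    {"tx":21,"ty":31,"tz":-5,"ax":0,"ay":0,"az":-3.8,"claw":-0.18},
    {"tx":21,"ty":31,"tz":-5,"ax":0,"ay":0,"az":-3.8,"claw":-0.18},
    {"tx":21,"ty":31,"tz":-5,"ax":0,"ay":0,"az":-3.8,"claw":-0.18},
    {"tx":21,"ty":31,"tz":-5,"ax":0,"ay":0,"az":-3.8,"claw":-0.18},
    {"tx":21,"ty":31,"tz":-5,"ax":0,"ay":0,"az":-3.8,"claw":-0.18},
    {"tx":21,"ty":31,"tz":-5,"ax":0,"ay":0,"az":-3.8,"claw":-0.18},
    {"tx":21,"ty":31,"tz":-5,"ax":0,"ay":0,"az":-3.8,"claw":-0.18},
    {"tx":21,"ty":31,"tz":-5,"ax":0,"ay":0,"az":-3.8,"claw":-0.18},
    {"tx":21,"ty":31,"tz":-5,"ax":0,"ay":0,"az":-3.8,"claw":-0.18},
    {"tx":21,"ty":31,"tz":-5,"ax":0,"ay":0,"az":-3.8,"claw":-0.18},
    {"tx":21,"ty":30,"tz":-5,"ax":0,"ay":0,"az":-3.7,"claw":-0.18},
  ],
  newtons=40,
)

```text
time_s: 1.35
tcp_pos: [0.4756, -0.2646, 0.1854]
eef_rot: [180.0, -0.0, 153.6]
contact_force: [0.1, -1.8, 0.1]
gripper_width: 0.036
```

```bash
cat > ov.py <<'E'
from h import *
def overlay(cam,name,cx,cy,yaw,crop=None,f=1):
    c=cap(cam,name); y=np.radians(yaw);C=np.array([cx,cy])
    sx=np.array([np.cos(y),np.sin(y)]);sy=np.array([-sx[1],sx[0]])
    im=c['image'].copy()
    P=np.array([(65,57),(65,-95),(43,-95),(43,43),(-95,43),(-95,65),(57,65)])
    q=np.array([[*(C+sx*p[0]/1e3+sy*p[1]/1e3),.022] for p in P])
    cv2.polylines(im,[np.round(w2px(c,q)*8).astype(int)],True,(0,0,255),1,cv2.LINE_AA,3)
    if crop: im=cv2.resize(im[crop[1]:crop[3],crop[0]:crop[2]],None,fx=f,fy=f,interpolation=2)
    cv2.imwrite(f'pics/{name}m.png',im)
E
python3 - <<'E'
from ov import *
overlay('wrist','w2',.4751,-.2659,18.84); s=r.get_state(); print(s['tcp_pos'],s['eef_rot'],s['contact_force'])
E
```

```text
[ 0.47793804 -0.26173581  0.18458032] [1.79951564e+02 2.12217155e-03 1.53479291e+02] [ 1.52541269  3.84672707 -0.608146  ]
```

View pics/w2m.png

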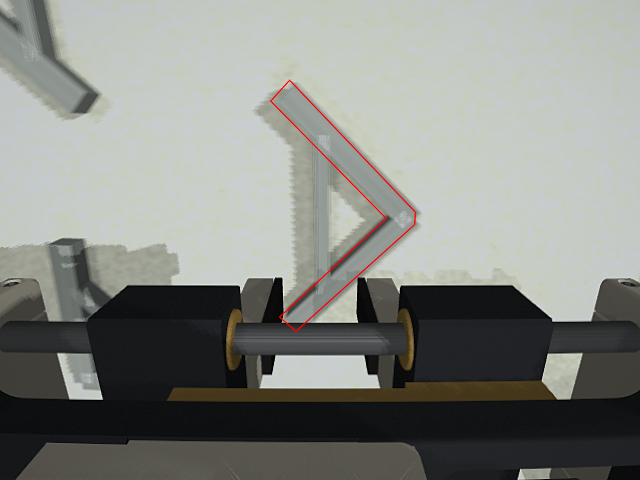

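The overlay lies on the square to about 1–2 mm, so I descend and grip.

step_arm(
  increments=[
    {"tx":0,"ty":0,"tz":-30,"ax":0,"ay":0,"az":0,"claw":-0.18},
    {"tx":0,"ty":0,"tz":-35,"ax":0,"ay":0,"az":0,"claw":-0.18},
    {"tx":0,"ty":0,"tz":-35,"ax":0,"ay":0,"az":0,"claw":-0.18},
    {"tx":0,"ty":0,"tz":-30,"ax":0,"ay":0,"az":0,"claw":-0.18},
    {"tx":0,"ty":0,"tz":-20,"ax":0,"ay":0,"az":0,"claw":-0.18},
    {"tx":0,"ty":0,"tz":-10,"ax":0,"ay":0,"az":0,"claw":-0.18},
    {"tx":0,"ty":0,"tz":-3,"ax":0,"ay":0,"az":0,"claw":-0.18},
    {"tx":0,"ty":0,"tz":0,"ax":0,"ay":0,"az":0,"claw":-0.18},
    {"tx":0,"ty":0,"tz":0,"ax":0,"ay":0,"az":0,"claw":-0.18},
  ],
)

```text
time_s: 2.3
tcp_pos: [0.4758, -0.2663, 0.0236]
eef_rot: [180.0, 0.1, 153.8]
contact_force: [-0.3, 0.5, 0.3]
gripper_width: 0.0357
```

step_arm(
  increments=[
    {"tx":0,"ty":0,"tz":0,"ax":0,"ay":0,"az":0,"claw":-1},
    {"tx":0,"ty":0,"tz":0,"ax":0,"ay":0,"az":0,"claw":-1},
    {"tx":0,"ty":0,"tz":0,"ax":0,"ay":0,"az":0,"claw":-1},
    {"tx":0,"ty":0,"tz":0,"ax":0,"ay":0,"az":0,"claw":-1},
    {"tx":0,"ty":0,"tz":0,"ax":0,"ay":0,"az":0,"claw":-1},
    {"tx":0,"ty":0,"tz":0,"ax":0,"ay":0,"az":0,"claw":-1},
  ],
  newtons=50,
)

```text
time_s: 2.9
tcp_pos: [0.4755, -0.266, 0.023]
eef_rot: [180.0, 0.0, 153.8]
contact_force: [0.2, 2.7, 5.8]
gripper_width: 0.0118
```

step_arm(
  increments=[
    {"tx":0,"ty":0,"tz":5,"ax":0,"ay":0,"az":0,"claw":-1},
    {"tx":0,"ty":0,"tz":10,"ax":0,"ay":0,"az":0,"claw":-1},
    {"tx":5,"ty":10,"tz":5,"ax":0,"ay":0,"az":-1,"claw":-1},
    {"tx":10,"ty":25,"tz":0,"ax":0,"ay":0,"az":-1.5,"claw":-1},
    {"tx":10,"ty":30,"tz":0,"ax":0,"ay":0,"az":-1.5,"claw":-1},
    {"tx":10,"ty":30,"tz":0,"ax":0,"ay":0,"az":-1.5,"claw":-1},
    {"tx":10,"ty":30,"tz":0,"ax":0,"ay":0,"az":-1.5,"claw":-1},
    {"tx":10,"ty":30,"tz":0,"ax":0,"ay":0,"az":-1.5,"claw":-1},
    {"tx":10,"ty":30,"tz":0,"ax":0,"ay":0,"az":-1.5,"claw":-1},
    {"tx":10,"ty":30,"tz":0,"ax":0,"ay":0,"az":-1.1,"claw":-1},
    {"tx":10,"ty":30,"tz":0,"ax":0,"ay":0,"az":-1,"claw":-1},
    {"tx":10,"ty":30,"tz":0,"ax":0,"ay":0,"az":0,"claw":-1},
  ],
)

```text
time_s: 4.1
tcp_pos: [0.5699, 0.01, 0.0428]
eef_rot: [-180.0, -0.0, 141.6]
contact_force: [0.5, 0.3, -4.0]
gripper_width: 0.0116
```

step_arm(
  increments=[
    {"tx":10,"ty":30,"tz":0,"ax":0,"ay":0,"az":0,"claw":-1},
    {"tx":10,"ty":25,"tz":0,"ax":0,"ay":0,"az":0,"claw":-1},
    {"tx":5,"ty":15,"tz":0,"ax":0,"ay":0,"az":0,"claw":-1},
    {"tx":5,"ty":10,"tz":0,"ax":0,"ay":0,"az":0,"claw":-1},
    {"tx":3,"ty":7,"tz":0,"ax":0,"ay":0,"az":0,"claw":-1},
    {"tx":0,"ty":0,"tz":-8,"ax":0,"ay":0,"az":0,"claw":-1},
    {"tx":0,"ty":0,"tz":-5,"ax":0,"ay":0,"az":0,"claw":-1},
    {"tx":0,"ty":0,"tz":-3,"ax":0,"ay":0,"az":0,"claw":-1},
    {"tx":0,"ty":0,"tz":0,"ax":0,"ay":0,"az":0,"claw":-1},
    {"tx":0,"ty":0,"tz":0,"ax":0,"ay":0,"az":0,"claw":-1},
  ],
)

```text
time_s: 5.1
tcp_pos: [0.6029, 0.0955, 0.0265]
eef_rot: [-180.0, -0.0, 141.7]
contact_force: [-0.2, -0.1, -5.0]
gripper_width: 0.0115
```

```bash
python3 - <<'E'
from ov import *
s=r.get_state(); p=s['tcp_pos'];print(p,s['eef_rot'],s['contact_force'],s['gripper_width'])
overlay('top','t3',p[0],p[1],s['eef_rot'][2]-135,(190,100,340,260),3.7)
E
```

```text
[0.6029451  0.09545035 0.02647557] [-1.79980797e+02 -4.84044410e-03  1.41672508e+02] [-0.23532169 -0.12317923 -4.96845963] 0.011477640970545969
```

View pics/t3m.png

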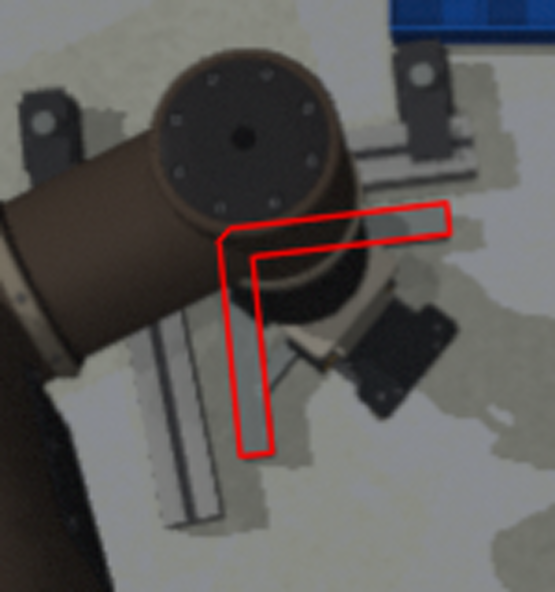

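The red model lies on the held square, and both match the camera picture. I now lower onto the bench and close in, staying a few mm clear of the rail.

step_arm(
  increments=[
    {"tx":2,"ty":4,"tz":-2,"ax":0,"ay":0,"az":0,"claw":-1},
    {"tx":2,"ty":4,"tz":-1,"ax":0,"ay":0,"az":0,"claw":-1},
    {"tx":3,"ty":5,"tz":0,"ax":0,"ay":0,"az":0,"claw":-1},
    {"tx":2,"ty":4,"tz":0,"ax":0,"ay":0,"az":0,"claw":-1},
    {"tx":2,"ty":4,"tz":0,"ax":0,"ay":0,"az":0,"claw":-1},
    {"tx":0,"ty":0,"tz":0,"ax":0,"ay":0,"az":0,"claw":-1},
    {"tx":0,"ty":0,"tz":0,"ax":0,"ay":0,"az":0,"claw":-1},
  ],
)

```text
time_s: 5.85
tcp_pos: [0.6139, 0.1171, 0.0235]
eef_rot: [-180.0, -0.0, 141.7]
contact_force: [0.8, -0.4, -4.5]
gripper_width: 0.0113
```

step_arm(
  increments=[
    {"tx":-0.5,"ty":4,"tz":0,"ax":0,"ay":0,"az":0,"claw":-1},
    {"tx":-0.5,"ty":4,"tz":0,"ax":0,"ay":0,"az":0,"claw":-1},
    {"tx":-0.5,"ty":3,"tz":0,"ax":0,"ay":0,"az":0,"claw":-1},
    {"tx":0,"ty":0,"tz":0,"ax":0,"ay":0,"az":0,"claw":-1},
    {"tx":0,"ty":0,"tz":0,"ax":0,"ay":0,"az":0,"claw":-1},
    {"tx":0,"ty":0,"tz":0,"ax":0,"ay":0,"az":0,"claw":-1},
  ],
)

```text
time_s: 6.45
tcp_pos: [0.6126, 0.128, 0.0236]
eef_rot: [180.0, 0.0, 141.7]
contact_force: [-0.7, -1.0, -4.7]
gripper_width: 0.0116
```

step_arm(
  increments=[
    {"tx":-0.2,"ty":2,"tz":-0.5,"ax":0,"ay":0,"az":0,"claw":-1},
    {"tx":-0.2,"ty":1.5,"tz":0,"ax":0,"ay":0,"az":0,"claw":-1},
    {"tx":0,"ty":0,"tz":0,"ax":0,"ay":0,"az":0,"claw":-1},
    {"tx":0,"ty":0,"tz":0,"ax":0,"ay":0,"az":0,"claw":-1},
    {"tx":0,"ty":0,"tz":0,"ax":0,"ay":0,"az":0,"claw":-1},
  ],
)

```text
time_s: 6.95
tcp_pos: [0.6122, 0.1316, 0.0232]
eef_rot: [180.0, 0.0, 141.7]
contact_force: [-1.0, -1.4, -1.9]
gripper_width: 0.0117
```

step_arm(
  increments=[
    {"tx":1,"ty":0.1,"tz":0,"ax":0,"ay":0,"az":0,"claw":-1},
    {"tx":1,"ty":0.1,"tz":0,"ax":0,"ay":0,"az":0,"claw":-1},
    {"tx":0,"ty":0,"tz":0,"ax":0,"ay":0,"az":0,"claw":-1},
    {"tx":0,"ty":0,"tz":0,"ax":0,"ay":0,"az":0,"claw":-1},
    {"tx":0,"ty":0,"tz":0,"ax":0,"ay":0,"az":0,"claw":-1},
  ],
)

```text
time_s: 7.45
tcp_pos: [0.6143, 0.1317, 0.0231]
eef_rot: [180.0, 0.0, 141.7]
contact_force: [0.1, -1.4, -3.1]
gripper_width: 0.0114
```

step_arm(
  increments=[
    {"tx":1,"ty":0.1,"tz":0,"ax":0,"ay":0,"az":0,"claw":-1},
    {"tx":0,"ty":0,"tz":0,"ax":0,"ay":0,"az":0,"claw":-1},
    {"tx":0,"ty":0,"tz":0,"ax":0,"ay":0,"az":0,"claw":-1},
    {"tx":0,"ty":0,"tz":0,"ax":0,"ay":0,"az":0,"claw":-1},
  ],
)

```text
time_s: 7.85
tcp_pos: [0.6152, 0.1318, 0.0231]
eef_rot: [180.0, 0.0, 141.7]
contact_force: [-0.7, -1.6, -2.3]
gripper_width: 0.0116
```

step_arm(
  increments=[
    {"tx":1,"ty":0.1,"tz":0,"ax":0,"ay":0,"az":0,"claw":-1},
    {"tx":0,"ty":0,"tz":0,"ax":0,"ay":0,"az":0,"claw":-1},
    {"tx":0,"ty":0,"tz":0,"ax":0,"ay":0,"az":0,"claw":-1},
    {"tx":0,"ty":0,"tz":0,"ax":0,"ay":0,"az":0,"claw":-1},
  ],
)

```text
time_s: 8.25
tcp_pos: [0.6162, 0.1319, 0.0231]
eef_rot: [180.0, 0.0, 141.7]
contact_force: [-0.2, -1.2, -2.8]
gripper_width: 0.0118
```

step_arm(
  increments=[
    {"tx":-0.1,"ty":1,"tz":0,"ax":0,"ay":0,"az":0,"claw":-1},
    {"tx":0,"ty":0,"tz":0,"ax":0,"ay":0,"az":0,"claw":-1},
    {"tx":0,"ty":0,"tz":0,"ax":0,"ay":0,"az":0,"claw":-1},
    {"tx":0,"ty":0,"tz":0,"ax":0,"ay":0,"az":0,"claw":-1},
  ],
)

```text
time_s: 8.65
tcp_pos: [0.616, 0.1326, 0.0231]
eef_rot: [-180.0, 0.0, 141.7]
contact_force: [0.6, -3.2, -3.1]
gripper_width: 0.0118
```

step_arm(
  increments=[
    {"tx":1,"ty":0.1,"tz":0,"ax":0,"ay":0,"az":0,"claw":-1},
    {"tx":0,"ty":0,"tz":0,"ax":0,"ay":0,"az":0,"claw":-1},
    {"tx":0,"ty":0,"tz":0,"ax":0,"ay":0,"az":0,"claw":-1},
    {"tx":0,"ty":0,"tz":0,"ax":0,"ay":0,"az":0,"claw":-1},
  ],
)

```text
time_s: 9.05
tcp_pos: [0.6165, 0.1327, 0.023]
eef_rot: [-179.9, -0.0, 141.7]
contact_force: [-3.4, -3.6, 1.0]
gripper_width: 0.0115
```

Both faces are felt now. I press a little further and look.

step_arm(
  increments=[
    {"tx":-0.1,"ty":1,"tz":0,"ax":0,"ay":0,"az":0,"claw":-1},
    {"tx":0,"ty":0,"tz":0,"ax":0,"ay":0,"az":0,"claw":-1},
    {"tx":0,"ty":0,"tz":0,"ax":0,"ay":0,"az":0,"claw":-1},
    {"tx":0,"ty":0,"tz":0,"ax":0,"ay":0,"az":0,"claw":-1},
  ],
)

```text
time_s: 9.45
tcp_pos: [0.6164, 0.1328, 0.023]
eef_rot: [-179.9, -0.0, 141.7]
contact_force: [-2.8, -7.5, 1.1]
gripper_width: 0.0115
```

step_arm(
  increments=[
    {"tx":1,"ty":1.1,"tz":0,"ax":0,"ay":0,"az":0,"claw":-1},
    {"tx":0,"ty":0,"tz":0,"ax":0,"ay":0,"az":0,"claw":-1},
    {"tx":0,"ty":0,"tz":0,"ax":0,"ay":0,"az":0,"claw":-1},
    {"tx":0,"ty":0,"tz":0,"ax":0,"ay":0,"az":0,"claw":-1},
  ],
)

```text
time_s: 9.85
tcp_pos: [0.6164, 0.1329, 0.023]
eef_rot: [-179.8, -0.1, 141.7]
contact_force: [-4.4, -12.4, 3.8]
gripper_width: 0.0111
```

```bash
python3 - <<'E'
from ov import *
s=r.get_state(); p=s['tcp_pos'];print(p,s['eef_rot'],s['contact_force'],s['moment'],s['gripper_width'])
overlay('top','t4',p[0],p[1],s['eef_rot'][2]-135,(190,100,340,260),3.7)
overlay('scene','s4',p[0],p[1],s['eef_rot'][2]-135,(200,260,420,430),3.5)
overlay('wrist','w4',p[0],p[1],s['eef_rot'][2]-135)
a=cv2.imread('pics/t4m.png');cv2.imwrite('pics/t4b.png',cv2.convertScaleAbs(a,alpha=1.8))
E
```

```text
[0.616392   0.13289434 0.02302262] [-1.79760166e+02 -5.39426145e-02  1.41656547e+02] [ -4.39324789 -12.42526381   3.84606778] [-4.1258226   1.49158812  0.17991452] 0.011109045122118287
```

View pics/t4b.png

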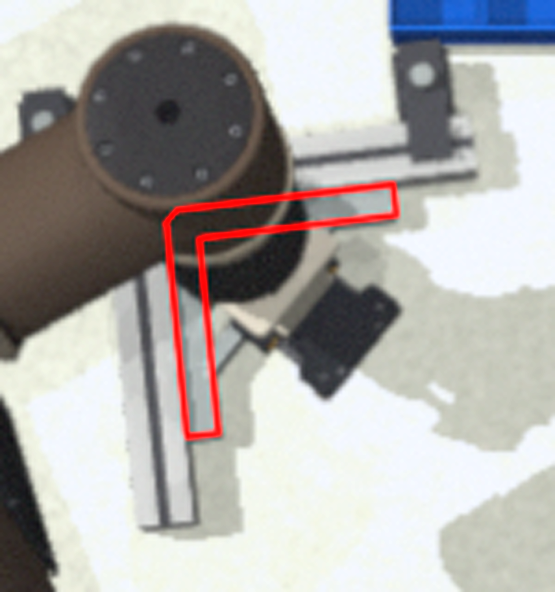

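View pics/s4m.png

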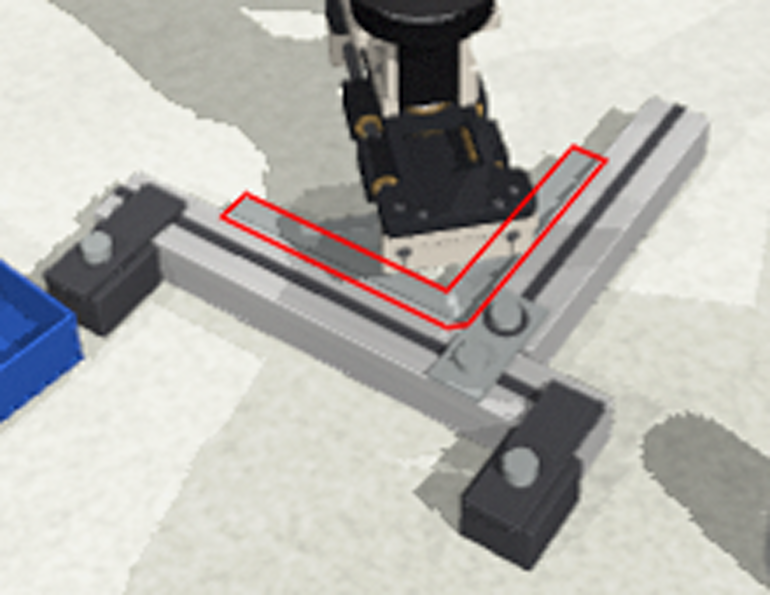

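The overlay sits on the square in both views. The bar now looks parallel to the leg, and the gripper is clear of the bar. Next I measure the bar and rail angles from their dark grooves.

```bash
python3 - <<'E'
from h import *
def sub(p,x,h=4):
    x=int(round(x)); w=p[x-h:x+h+1].astype(float); w=np.clip(np.median(w)-w-3,0,None); return (w*np.arange(x-h,x+h+1)).sum()/max(w.sum(),1e-6)
def line(c,p0,p1,vert,h=4):
    g=cv2.cvtColor(c['image'],cv2.COLOR_BGR2GRAY); pts=[]
    a,b=(1,0) if vert else (0,1)
    for k in range(int(p0[a])+1,int(p1[a])):
        e=p0[b]+(p1[b]-p0[b])*(k-p0[a])/(p1[a]-p0[a])
        q=sub(g[k] if vert else g[:,k],e,h)
        pts.append((q,k) if vert else (k,q))
    w=px2w(c,pts,.03)[:,:2]; L=cv2.fitLine(w.astype(np.float32),cv2.DIST_HUBER,0,1e-4,1e-4).ravel()
    res=np.abs((w-L[2:])@[-L[1],L[0]]); return np.degrees(np.arctan2(L[1],L[0]))%180,np.median(res),len(w),L
c=pickle.load(open('top0.pkl','rb'));d=pickle.load(open('t4.pkl','rb'))
A=lambda x,y:((x+.5)/4-.5+190,(y+.5)/4-.5+105)
T=lambda x,y:((x+.5)/3.7-.5+190,(y+.5)/3.7-.5+100)
ra=line(c,A(175,175),A(435,147),False,3);b0=line(c,A(155,275),A(205,530),True,3)
b1=line(d,T(145,295),T(164,510),True,3)
print('rail yaw',ra[0]-90,ra[1:]);print('bar0 rel',np.radians(b0[0]-ra[0]+90),b0[1:3]);print('bar now rel',np.radians(b1[0]-ra[0]+90),b1[0],b1[1:])
E
```

```text
rail yaw 7.0598145 (np.float64(9.032866988275336e-05), 64, array([ 0.12290539, -0.9924184 ,  0.7039867 ,  0.12355033], dtype=float32))
bar0 rel 0.08661878 (np.float64(0.00010973955750567612), 63)
bar now rel -0.001110405 6.996192 (np.float64(0.00014729537132844993), 57, array([0.99255425, 0.12180338, 0.5395231 , 0.20967673], dtype=float32))
```

The bar is 0.001 rad off square. I press harder in x, so the rail load is sure to exceed what the bar-face friction could carry.

step_arm(
  increments=[
    {"tx":1,"ty":0.1,"tz":0,"ax":0,"ay":0,"az":0,"claw":-1},
    {"tx":1,"ty":0.1,"tz":0,"ax":0,"ay":0,"az":0,"claw":-1},
    {"tx":1,"ty":0.1,"tz":0,"ax":0,"ay":0,"az":0,"claw":-1},
    {"tx":0,"ty":0,"tz":0,"ax":0,"ay":0,"az":0,"claw":-1},
    {"tx":0,"ty":0,"tz":0,"ax":0,"ay":0,"az":0,"claw":-1},
    {"tx":0,"ty":0,"tz":0,"ax":0,"ay":0,"az":0,"claw":-1},
    {"tx":0,"ty":0,"tz":0,"ax":0,"ay":0,"az":0,"claw":-1},
  ],
)

```text
time_s: 10.7
tcp_pos: [0.6184, 0.1331, 0.023]
eef_rot: [-179.7, -0.1, 141.6]
contact_force: [-8.6, -10.3, 8.1]
gripper_width: 0.0117
```

x moved on by 2 mm, so the rail was not firmly reached before. I ease y a little and continue in x.

step_arm(
  increments=[
    {"tx":0.1,"ty":-1.5,"tz":0.5,"ax":0,"ay":0,"az":0,"claw":-1},
    {"tx":1,"ty":0.1,"tz":0,"ax":0,"ay":0,"az":0,"claw":-1},
    {"tx":0,"ty":0,"tz":0,"ax":0,"ay":0,"az":0,"claw":-1},
    {"tx":0,"ty":0,"tz":0,"ax":0,"ay":0,"az":0,"claw":-1},
    {"tx":0,"ty":0,"tz":0,"ax":0,"ay":0,"az":0,"claw":-1},
  ],
)

```text
time_s: 11.2
tcp_pos: [0.6185, 0.133, 0.023]
eef_rot: [-179.7, -0.2, 141.7]
contact_force: [-13.6, -2.5, 6.3]
gripper_width: 0.0115
```

step_arm(
  increments=[
    {"tx":1.5,"ty":0.2,"tz":0,"ax":0,"ay":0,"az":0,"claw":-1},
    {"tx":0,"ty":0,"tz":0,"ax":0,"ay":0,"az":0,"claw":-1},
    {"tx":0,"ty":0,"tz":0,"ax":0,"ay":0,"az":0,"claw":-1},
    {"tx":0,"ty":0,"tz":0,"ax":0,"ay":0,"az":0,"claw":-1},
  ],
)

```text
time_s: 11.6
tcp_pos: [0.6186, 0.133, 0.0231]
eef_rot: [-179.6, -0.3, 141.6]
contact_force: [-18.6, -1.0, 11.1]
gripper_width: 0.0117
```

step_arm(
  increments=[
    {"tx":1.5,"ty":0.2,"tz":0,"ax":0,"ay":0,"az":0,"claw":-1},
    {"tx":0,"ty":0,"tz":0,"ax":0,"ay":0,"az":0,"claw":-1},
    {"tx":0,"ty":0,"tz":0,"ax":0,"ay":0,"az":0,"claw":-1},
    {"tx":0,"ty":0,"tz":0,"ax":0,"ay":0,"az":0,"claw":-1},
  ],
)

```text
time_s: 12.0
tcp_pos: [0.6187, 0.1329, 0.023]
eef_rot: [-179.5, -0.4, 141.6]
contact_force: [-24.4, -1.2, 15.9]
gripper_width: 0.0118
```

x is at a firm stop. I ease it slightly and restore the y push.

step_arm(
  increments=[
    {"tx":-2,"ty":0,"tz":0,"ax":0,"ay":0,"az":0,"claw":-1},
    {"tx":0,"ty":1,"tz":0,"ax":0,"ay":0,"az":0,"claw":-1},
    {"tx":0,"ty":1,"tz":0,"ax":0,"ay":0,"az":0,"claw":-1},
    {"tx":0,"ty":1,"tz":0,"ax":0,"ay":0,"az":0,"claw":-1},
    {"tx":0,"ty":0,"tz":0,"ax":0,"ay":0,"az":0,"claw":-1},
    {"tx":0,"ty":0,"tz":0,"ax":0,"ay":0,"az":0,"claw":-1},
    {"tx":0,"ty":0,"tz":0,"ax":0,"ay":0,"az":0,"claw":-1},
    {"tx":0,"ty":0,"tz":0,"ax":0,"ay":0,"az":0,"claw":-1},
  ],
)

```text
time_s: 12.8
tcp_pos: [0.6185, 0.1332, 0.023]
eef_rot: [-179.4, -0.2, 141.6]
contact_force: [-12.8, -15.4, 10.8]
gripper_width: 0.0118
```

```bash
python3 - <<'E'
from ov import *
s=r.get_state(); p=s['tcp_pos'];print(s['time_s'],p,s['eef_rot'],s['contact_force'],s['moment'],s['gripper_width'])
overlay('top','t5',p[0],p[1],s['eef_rot'][2]-135,(190,100,340,260),3.7)
overlay('scene','s5',p[0],p[1],s['eef_rot'][2]-135)
from types import SimpleNamespace
d=pickle.load(open('t5.pkl','rb'))
g=cv2.cvtColor(d['image'],cv2.COLOR_BGR2GRAY)
pts=[]
for k in range(180,238):
    e=int(round(229+ (234-229)*(k-180)/58)); w=g[k,e-4:e+5].astype(float); w=np.clip(np.median(w)-w-3,0,None); pts.append(((w*np.arange(e-4,e+5)).sum()/w.sum(),k))
w=px2w(d,pts,.03)[:,:2];L=cv2.fitLine(w.astype(np.float32),cv2.DIST_HUBER,0,1e-4,1e-4).ravel()
print('bar yaw',np.degrees(np.arctan2(L[1],L[0])),L,np.median(np.abs((w-L[2:])@[-L[1],L[0]])))
O=px2w(d,[[0,0]],0)
a=cv2.resize(d['image'][130:225,230:305],None,fx=6,fy=6,interpolation=2)
b=pickle.load(open('s5.pkl','rb'))['image']; b=cv2.resize(b[265:400,225:400],None,fx=4.2,fy=4.2,interpolation=2)
cv2.imwrite('pics/a5.png',cv2.convertScaleAbs(a,alpha=1.8));cv2.imwrite('pics/b5.png',b)
E
```

```text
12.8 [0.61852923 0.13318113 0.02300642] [-179.42703442   -0.20519728  141.60255863] [-12.83153887 -15.4394993   10.80774571] [-5.78084848  4.29210228  0.21777479] 0.01179726076584551
bar yaw 7.037585 [0.992466   0.1225204  0.54516494 0.21029492] 7.540737200124294e-05
```

View pics/a5.png

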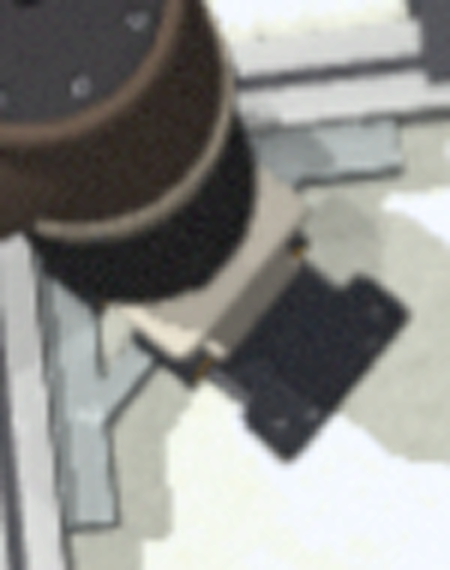

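View pics/b5.png

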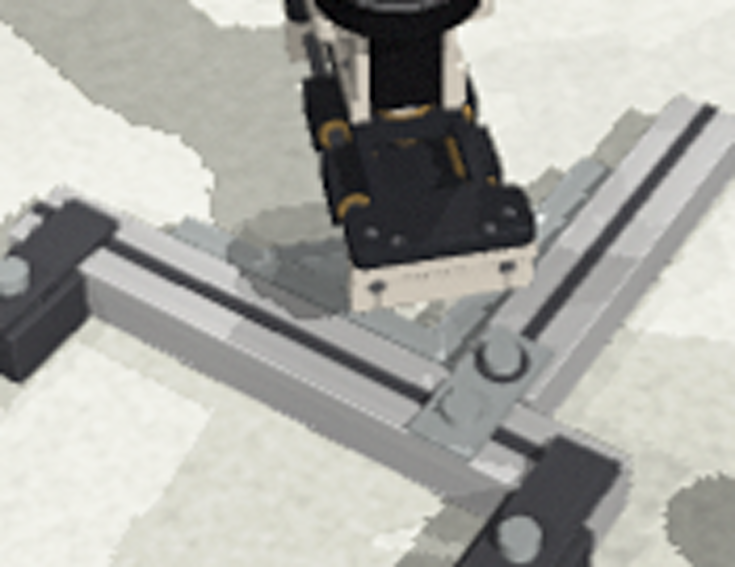

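step_arm(
  increments=[
    {"tx":0,"ty":0,"tz":0,"ax":0,"ay":0,"az":0,"claw":-1},
    {"tx":0,"ty":0,"tz":0,"ax":0,"ay":0,"az":0,"claw":-1},
    {"tx":0,"ty":0,"tz":0,"ax":0,"ay":0,"az":0,"claw":-1},
    {"tx":0,"ty":0,"tz":0,"ax":0,"ay":0,"az":0,"claw":-1},
    {"tx":0,"ty":0,"tz":0,"ax":0,"ay":0,"az":0,"claw":-1},
    {"tx":0,"ty":0,"tz":0,"ax":0,"ay":0,"az":0,"claw":-1},
  ],
)

```text
time_s: 13.5
tcp_pos: [0.6185, 0.1332, 0.023]
eef_rot: [-179.4, -0.2, 141.6]
contact_force: [-12.5, -15.9, 9.9]
gripper_width: 0.0114
```

```bash
python3 -c "
from plant import r
s=r.get_state();print(s['tcp_pos'],s['contact_force']);print(r.close_job())"
```

```text
[0.61849067 0.13317069 0.02301736] [-12.54053418 -15.87625921   9.94236742]
the job is handed in; nothing more can be done
None
```

I gripped the leftmost square by its brace, laid it in the inside corner and pressed it home. I handed the job in at about 13.5 s, still gripping and pressing; no verdict was reported.

**Cross-member:** it measured within about 0.001 rad of square to the rail in the top camera.

**Position:** by camera and TCP, the square's origin is at about (-63.6, -65.5) mm in the rail's frame, against (-65, -65). The 1.4 mm miss in x is within the calibration error. The square's yaw from the tool is about 0.4° (0.008 rad) off the rail, and the tool is tilted about 0.6°. I did not measure the square's own tilt separately.

**Forces:** the push was steady at about 12.5 N in world x and 16 N in world y. The reading is the total on the tool, so the share on each face is my estimate: over 5 N on the rail after allowing for friction on the cross-member.

**Failed or disagreeing along the way:**
- The first move call was refused because its rows were incomplete; nothing moved.
- The first sign of touching the rail was false. The square slid about 2 mm further before a firm stop, so I eased the y push, seated it in x and then pressed y again.

In the last pictures both outer edges look flush and the gripper is clear of the cross-member. The servo, screwdriver and jar were well away from every move; I did not check them again at the end.

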